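# Enable the laser scanner with its interlock key

## Robot

A 6-joint arm with a two-finger parallel gripper is mounted at the origin on a cart in front of the work surface, level with it; the furniture and walls round the work are solid. World frame = base frame: x ahead of the robot, y to its left, z up, the work surface at z = 0. Lengths are in m, angles in rad, forces in N, time in s.
With the tool pointing down it reaches from about 0.275 to 0.75 m from the base axis. Payload 10.2 kg.
Tool frame: the origin (TCP) lies midway between the tips of the shut fingers; the grasp point (between the pads) lies 19 mm behind it (env.hold_point_z is the distance from the TCP to the grasp point, in m); z points along the fingers, y is the line along which they close (so a half turn about z gives the same grasp; the last joint's range is limited). The gripper opens to 85 mm and grips with 20 to 120 N. Pads are 22 mm wide; open, the fingers measure 114 mm over their backs; the gripper's body (76 mm by 85 mm) begins 54 mm behind the grasp point. The pads swing forward as they close: fully open they stand 13 mm farther back than shut.
Start: joints at [-0.223, 0.313, 1.498, -0, 1.331, -0.223], TCP at [0.525, -0, 0.231] pointing down, gripper open.
Joint ranges: [-2.94, 2.94], [-0.97, 2.17], [0.19, 2.56], [-1.23, 4.37], [0.02, 3.11], [-2.88, 2.88]. Speed limits (rad/s): [2.39, 2.39, 3.01, 3.14, 3.14, 3.14].

## Interface

Orientations are given as a unit quaternion [x, y, z, w].
In Python, from bench import env, kinematics, monitor, eyes, job gives the robot as it stands. The module is installed in compiled form; this text tells all that it offers. Calls block until the motion is done:
- env.reach(position, orientation): joint-space move of the TCP to a pose.
- env.movel(position, velocity=0.15, frame=None, guard=None): straight line of the TCP; frame=None keeps the orientation; velocity is the mean speed in m/s. With guard (N) it stops when the force on the tool has changed by that much, and returns True; else False.
- env.set_joints(angles): joint-space move.
- env.release() and env.close_gripper(effort=None): open the fingers fully, or close them until they stop; effort is the grip in N (None keeps the last).
- env.hold(seconds).
- kinematics.ik(position, orientation): joint angles nearest the present ones, or None.
- monitor.sense(): the state.
- eyes.grab_frame(name): name is "scene" or "side" or "wrist"; returns a dict with "frame" (400x640x3 uint8, red, green, blue), "mtx" (3x3 intrinsics, pixels), "k1" (the pictures are not rectified: a ray, as slopes to the right and down, at radius r is drawn at 1 + k1 r^2 times it, then the intrinsics apply), "view" (4x4, takes a point from world to camera coordinates). Camera axes: x right, y down, z forward; pixel columns grow to the right and rows downward; lengths in m; the calibration is good to about 2 mm. A picture is of the moment at which its call begins. There is no depth.
A pose or a line that the arm cannot do raises env.MotionError and nothing moves.
- job.hand_in(): hands the job in; it is judged then, once.
The state is a dict: "clock": time; "joints": joint angles; "qvel": joint speeds; "joint_efforts": joint torques, N m; "position": TCP position; "ee_rot": TCP orientation; "contact_force": force on the tool from outside, world axes, zero at the start; "ft_torque": the same for the moment, N m; "finger_gap": opening from 0.0 (shut) to 1.0 (fully open); "gripper_force": force on a finger pad.
Only numpy, scipy, OpenCV 4.12 (cv2) and the standard library are available. Lean on these libraries where they do the work, as an engineer would, in place of code of your own. Each camera call takes 0.05 s, during which the arm holds its last target. There are 200 camera calls.

## Task

Get the laser scanner ready and hold it enabled: slide the open dish of fragments along its grey board, without lifting or tipping it, until it stands wholly inside the black ring printed on the sheet in front of the scanner. Then take the key with the red head out of the wooden stand, push it fully home in the keyway of the yellow-topped key switch (the pins inside are sticky: wiggle it if it jams), and turn it a quarter turn clockwise. The switch springs back, so finish while still gripping the key and holding it turned; leave the other two keys in the stand and do not knock over the small white-capped vial behind it.

Things in the scene. Friction and masses are not known exactly. Their poses are not given: they have to be found in the camera images.
- dish_center (a point): centre, half-way up, of the dish to be scanned: a clear open petri dish with brown fragments fixed in it, 66 mm across, 13 mm high, about 45 g. It stands on the scanner's flat grey board, whose top is z = 0.006; the board is smooth up to the ring (the sheet is flat print).
- dish: the same dish; origin at the centre of its underside.
- scan_ring (a point): centre, on the top of the board (z = 0.006), of the black ring (90 mm inside diameter) printed on a white 200 mm square sheet. The board is fixed, 500 x 250 mm, from 225 mm nearer to 275 mm beyond. Its x axis points to the fixed scanner: base 200 mm off, head 176 mm wide at 0.16 to 0.26 m height, its front 130 mm off.
- key_red_head (a point): middle of the head of the red key, which stands upright in the stand, bit down. Head: flat, 34 mm wide along x, 10 mm thick along y, 36 mm tall. The underside of its 16 mm round, 3 mm thick flange is 32 mm below this point (9 mm round shank between); then a 10 mm neck and the bit, 24 mm (x) by 6 mm (y), 12 mm tall, rounded end. Same turned half round.
- key_red: the red key, 45 g; origin at the end of its bit, 54 mm below the middle of the head; z up along the key, x across the flat of head and bit.
- key_blue_head (a point): middle of the head of the blue key, same shape; stays in the stand.
- key_white_head (a point): middle of the head of the white key, same shape; stays in the stand.
- key_stand_top (a point): middle of the top of the fixed beech key stand, 164 x 46 x 34 mm, on the worktop. Three sockets in a row along its x, 54 mm apart; the keys hang in them by their flanges, 22 mm deep, flat heads in line with the row, and lift straight out. Which key is in which socket varies.
- keyway (a point): centre of the keyway's mouth in the yellow top (z = 0.056) of the key switch, a fixed box 100 x 90 mm. Slot 26 mm along x, 8 mm along y, mouth tapered 2.5 mm all round, plate 8 mm thick. The key goes straight down; home when its flange meets the top, 22 mm in. Two sticky pins resist from about 13 mm depth (10 to 20 N, less with a 0.06 rad wiggle). Turns only within 2 mm of home.
- key_switch: the key switch box, origin at the centre of its underside, directly below the keyway.
- plug (a joint): turn of the plug under the switch's top plate, rad: 0 as found, grows as the key is turned clockwise seen from above, stop at 1.6. A spring turns it back (0.04 N m at 0, 0.13 N m at 1.57). The bit has about 0.06 rad of play, so the key turns a little further than the plug. A turned key cannot be drawn out.
- vial_a: glass vial with white cap, 24 mm across, 58 mm tall, loose behind the key stand; origin at the centre of its underside.
There are look-alikes about, which are no part of the job. What is shaped like the key_red but green is not meant.

How it is judged:
On the way, in this order (a step that is already met when the one before it is completed fails the run):
1. the dish stands still wholly inside the printed ring (horizontal distance between dish_center and scan_ring below 0.013 m and linear speed of dish below 0.01 m/s), for 0.3 s.
2. the red key is fully home in the key switch, not yet turned (z of key_red in the frame of keyway below -0.0195 m and horizontal distance between key_red and keyway below 0.004 m and value of joint plug below 0.4 rad), for 0.1 s.
3. the red key is turned a quarter (value of joint plug above 1.31 rad), for 0.2 s.
At the end, for the whole second after the job is handed in: Held at the end: red key home in the switch (bit end at least 18.5 mm below the top face, within 4 mm of the keyway centre, within 0.17 rad of upright), gripped by the fingers with over 1 N, plug turned past 1.31 rad and still; dish at rest, its centre within 13 mm of the ring centre (all of step 1 and value of joint plug above 1.31 rad and velocity of joint plug below 0.1 rad/s and contact force between the fingers and key_red above 1 N and z of key_red in the frame of keyway below -0.0185 m and horizontal distance between key_red and keyway below 0.004 m and angle between key_red's own z axis and vertical below 0.17 rad); the arm keeps its last pose, push and grip.
It fails at once if the dish is lifted or tipped (height (world z) of dish_center above 0.024 m or angle between dish_center's own z axis and vertical above 0.3 rad).
It fails at once if another key is taken out of the stand or moved (distance of any of key_blue_head, key_white_head from where it was at the start of the episode above 0.015 m).
It fails at once if the white-capped vial is knocked over (angle between vial_a's own z axis and vertical above 0.5 rad).
It also fails if it takes over 64 s, if anything falls off the work surface, if the arm or the gripper's body presses on something with over 40 N, if the wrist force passes 120 N, or if a joint passes its speed limit or range.

## Working session

There is one attempt and no reset: what is moved stays moved. The work goes in short steps, each a Python script; the robot and the scene stay as the last script left them, time stands still between calls to the robot, and variables do not carry over. Pictures are saved under pics/ and viewed, at most 10 in all, crops included, and the job is handed in when it is done.

```bash
mkdir -p pics
cat > h.py <<'E'
import numpy as np, cv2
from bench import env, kinematics, monitor, eyes, job
from scipy.spatial.transform import Rotation as R
def grab(name, fn=None):
    d=eyes.grab_frame(name)
    if fn: cv2.imwrite('pics/'+fn, d['frame'][:,:,::-1])
    return d
def ray(d,u,v):
    k=np.array(d['mtx']); p=np.array([(u-k[0,2])/k[0,0],(v-k[1,2])/k[1,1]])
    q=p.copy()
    for _ in range(20): q=p/(1+d['k1']*(q@q))
    V=np.array(d['view']); Rm=V[:3,:3]
    return -Rm.T@V[:3,3], Rm.T@np.array([q[0],q[1],1.])
def onz(d,u,v,z):
    c,r=ray(d,u,v); return c+r*(z-c[2])/r[2]
def down(yaw):  # tool z down; tool y axis at angle yaw+90deg in world -> x axis at yaw
    x=np.array([np.cos(yaw),np.sin(yaw),0]); z=np.array([0,0,-1.]); y=np.cross(z,x)
    return R.from_matrix(np.c_[x,y,z]).as_quat()
E
python3 - <<'E'
from h import *
for n in ("scene","side","wrist"):
    d=grab(n,n+'0.png'); print(n,d['mtx'],d['k1'],d['view'])
s=monitor.sense(); print(s, env.hold_point_z)
E
```

```text
scene [[478.1409826    0.         318.73071367]
 [  0.         478.1409826  204.84923471]
 [  0.           0.           1.        ]] -0.0931218551570804 [[ 0.19703509 -0.98033633 -0.0108561  -0.22749821]
 [-0.8286382  -0.16060735 -0.53624996  0.46983762]
 [ 0.52396174  0.11465584 -0.84398941  0.91258872]
 [ 0.          0.          0.          1.        ]]
side [[471.15870482   0.         318.26846168]
 [  0.         471.15870482 204.76995976]
 [  0.           0.           1.        ]] -0.12620270358265046 [[-0.90170695 -0.43219944 -0.01132338  0.47831516]
 [-0.25369871  0.55014134 -0.79560133  0.2752241 ]
 [ 0.35008791 -0.71452652 -0.60571471  0.74947012]
 [ 0.          0.          0.          1.        ]]
wrist [[317.89194997   0.         320.16222433]
 [  0.         317.89194997 201.44548259]
 [  0.           0.           1.        ]] -0.009922176349228463 [[ 9.99998562e-01  3.52822206e-04 -1.65900691e-03 -5.23885576e-01]
 [ 8.16974531e-04 -9.57376661e-01  2.88841239e-01 -3.74368963e-02]
 [-1.48638489e-03 -2.88842179e-01 -9.57375572e-01  3.79554234e-01]
 [ 0.00000000e+00  0.00000000e+00  0.00000000e+00  1.00000000e+00]]
{'clock': 0.15, 'joints': array([-2.23387689e-01,  3.13315610e-01,  1.49825989e+00, -2.03886550e-05,
        1.33100794e+00, -2.23382910e-01]), 'qvel': array([ 2.80898876e-04, -2.01812060e-04, -9.54383161e-04, -3.15484953e-03,
       -4.12630174e-05, -1.15552073e-03]), 'joint_efforts': array([ 1.79854873e-03, -4.12368500e+01, -2.59796566e+01, -1.57318855e-04,
        3.17765021e-03, -3.62555340e-05]), 'position': array([5.24803108e-01, 3.38423436e-05, 2.30870549e-01]), 'ee_rot': array([ 7.07106669e-01,  7.07106720e-01, -2.72368778e-04, -4.13917477e-04]), 'contact_force': array([0.41478228, 0.45440469, 0.74304938]), 'ft_torque': array([-0.00573842,  0.01226131,  0.04504713]), 'gripper_force': 0.0, 'finger_gap': 1.00037987730216} 0.0187
```

View pics/scene0.png

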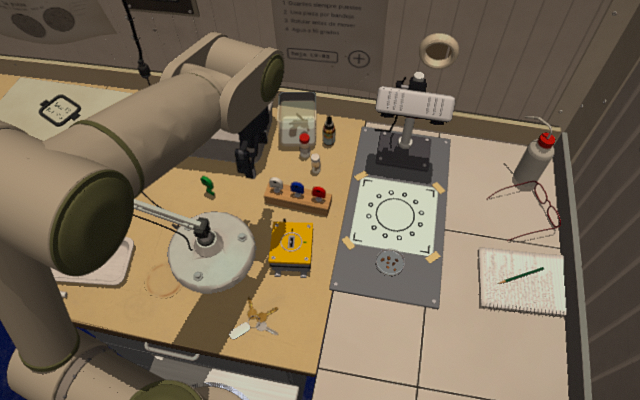

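View pics/side0.png

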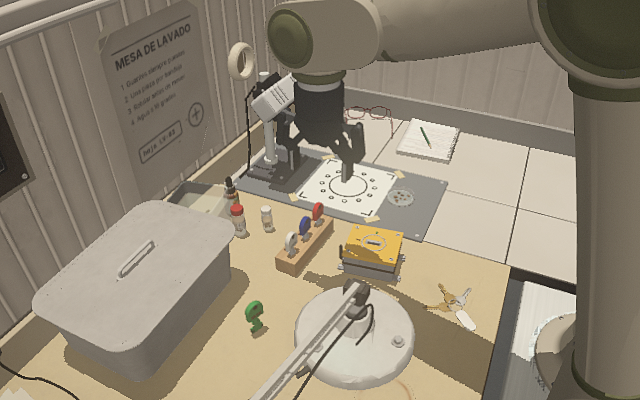

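View pics/wrist0.png

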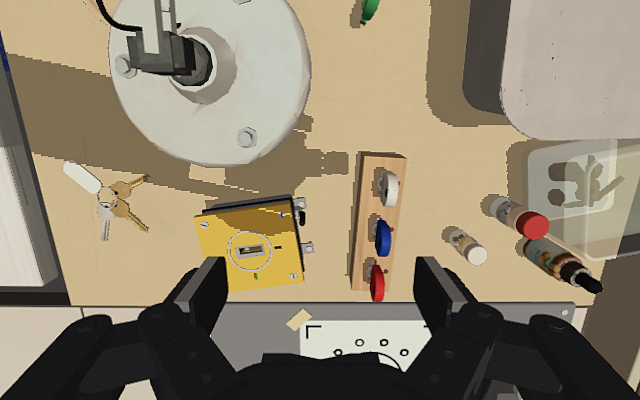

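Scene view: the dish is at (390,262), ring (395,215), red key (318,192), keyway (291,241), with a lamp disc at (210,250). The side view shows the same things: dish (400,197), ring (349,185), red key (317,211), keyway (374,242). In the wrist view the keyway is at (249,251) and the red key at (377,283), at the board end of the row. Next I turn these into positions.

```bash
cat >> h.py <<'E'
def tri(*obs):
    A=np.zeros((3,3));b=np.zeros(3)
    for d,u,v in obs:
        c,r=ray(d,u,v); r/=np.linalg.norm(r); P=np.eye(3)-np.outer(r,r); A+=P;b+=P@c
    return np.linalg.solve(A,b)
def mask(d,name,box):
    hsv=cv2.cvtColor(d['frame'],cv2.COLOR_RGB2HSV)
    H,S,V=[hsv[:,:,i].astype(int) for i in range(3)]
    m={'red':((H<6)|(H>174))&(S>170)&(V>80),'blue':(H>105)&(H<130)&(S>150),'yellow':(H>18)&(H<28)&(S>190)&(V>90),
       'white':(S<50)&(V>200)}[name].astype(np.uint8)
    o=np.zeros_like(m); x0,y0,x1,y1=box; o[y0:y1,x0:x1]=m[y0:y1,x0:x1]; return o
def cen(m):
    v,u=np.nonzero(m); return u.mean(),v.mean()
E
python3 - <<'E'
from h import *
s,e,w=[grab(n) for n in ("scene","side","wrist")]
p=lambda *a:print(*[np.round(x,4) if not isinstance(x,str) else x for x in a])
r=[cen(mask(s,'red',(300,180,335,205))),cen(mask(e,'red',(305,195,330,225))),cen(mask(w,'red',(360,255,400,310)))]
b=[cen(mask(s,'blue',(285,175,308,200))),cen(mask(e,'blue',(290,210,318,240))),cen(mask(w,'blue',(360,205,410,265)))]
print(r,b)
p('red',tri((s,*r[0]),(e,*r[1]),(w,*r[2])),tri((s,*r[0]),(e,*r[1])),onz(w,*r[2],.066),onz(s,*r[0],.066),onz(e,*r[1],.066))
p('blue',tri((s,*b[0]),(e,*b[1]),(w,*b[2])),onz(w,*b[2],.066),onz(s,*b[0],.066),onz(e,*b[1],.066))
p('keyway',onz(s,291,241.5,.056),onz(e,374,242,.056),onz(w,249.5,251,.056))
p('ring',onz(s,395,215,.006),onz(e,349,185,.006))
p('dish',onz(s,390,262,.012),onz(e,400.5,197,.012))
p('lamp',tri((s,210,250),(e,354,335),(w,210,65)))
for q in [(367,128),(450,140),(438,305),(330,288)]: p('board',onz(s,*q,.006))
p('slot ends',onz(w,238,253,.056),onz(w,262,249,.056)); 
p('vial',onz(w,477,255,.058),'white',onz(w,390,188,.066))
for d,box in ((s,(355,170,440,260)),(w,(180,180,310,300))):
    m=mask(d,'white' if d is s else 'yellow',box)
    cs,_=cv2.findContours(m,0,2); c=max(cs,key=cv2.contourArea)
    pts=np.array([onz(d,*q[0],.006 if d is s else .056)[:2] for q in c],np.float32)
    p('rect',str(cv2.minAreaRect(pts)))
def up(fn,d,x0,y0,x1,y1,k): return cv2.resize(d['frame'][y0:y1,x0:x1,::-1],None,fx=k,fy=k,interpolation=2)
a=up(0,s,340,160,460,310,4)[:600]; b_=up(0,e,280,150,430,280,2); 
o=np.zeros((600,800,3),np.uint8); o[:a.shape[0],:480]=a; o[:260,490:790]=b_
o[280:580,490:790]=up(0,w,190,180,340,330,2); cv2.imwrite('pics/crop.png',o)
E
```

```text
[(np.float64(318.75757575757575), np.float64(190.66666666666666)), (np.float64(316.5), np.float64(204.16666666666666)), (np.float64(378.0894568690096), np.float64(283.8690095846645))] [(np.float64(296.968085106383), np.float64(187.35106382978722)), (np.float64(nan), np.float64(nan)), (np.float64(382.23198198198196), np.float64(238.09459459459458))]
red [ 0.5866 -0.114   0.0743] [ 0.5858 -0.1162  0.0768] [ 0.5878 -0.1133  0.066 ] [ 0.5878 -0.1147  0.066 ] [ 0.597  -0.1319  0.066 ]
blue [nan nan nan] [ 0.5892 -0.0589  0.066 ] [ 0.5873 -0.061   0.066 ] [nan nan nan]
keyway [ 0.4451 -0.0787  0.056 ] [ 0.4459 -0.0799  0.056 ] [ 0.4468 -0.0787  0.056 ]
ring [ 0.5921 -0.306   0.006 ] [ 0.5929 -0.3077  0.006 ]
dish [ 0.4588 -0.3089  0.012 ] [ 0.4588 -0.3051  0.012 ]
lamp [0.4078 0.114  0.0123]
board [ 0.8614 -0.1971  0.006 ]
board [ 0.8627 -0.429   0.006 ]
board [ 0.3765 -0.4278  0.006 ]
board [ 0.3712 -0.1836  0.006 ]
slot ends [ 0.434  -0.0811  0.056 ] [ 0.4606 -0.0763  0.056 ]
vial [ 0.696  -0.0824  0.058 ] white [ 0.5939 -0.0048  0.066 ]
rect ((0.5941877365112305, -0.3048267364501953), (0.19772352278232574, 0.196466863155365), 89.97245025634766)
rect ((0.44163158535957336, -0.03061063028872013), (0.10136082023382187, 0.0018603337230160832), 8.488429069519043)h.py:31: RuntimeWarning: Mean of empty slice.
  v,u=np.nonzero(m); return u.mean(),v.mean()
  ret = ret.dtype.type(ret / rcount)
```

View pics/crop.png

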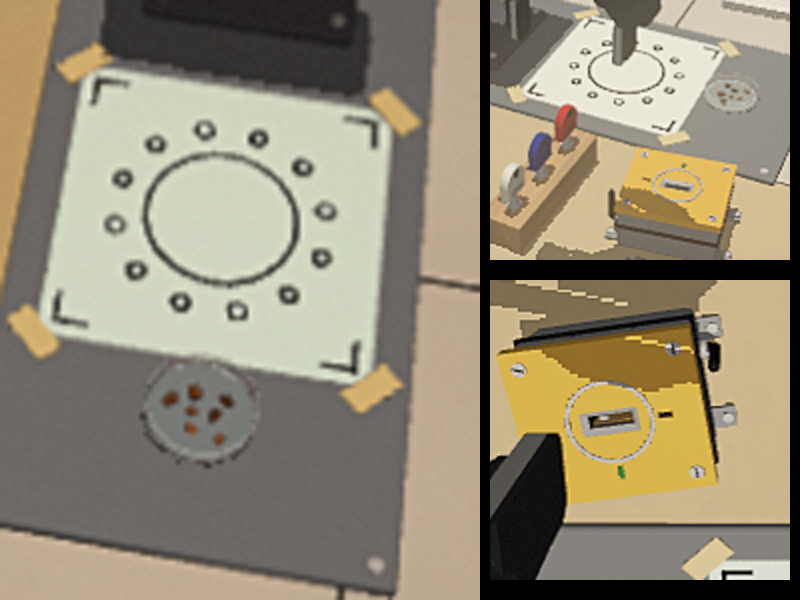

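The crop shows the ring centred at scene pixel (395,214.5) and the dish at (390,262.7), both on the board's centre line, with nothing between them. The keyway slot is yawed about 0.2 rad. The dish goes first: grip it across y and slide it along +x.

Run:
```python
from h import *
q=down(np.pi)
env.reach([0.458,-0.307,0.10],q); print(monitor.sense()['clock'],monitor.sense()['joints'].round(2))
print(env.movel([0.458,-0.307,0.002],velocity=0.08,guard=8)); s=monitor.sense(); print(s['position'],s['clock'])
env.close_gripper(20); s=monitor.sense(); print(s['finger_gap'],s['gripper_force'],s['contact_force'],s['clock'])
grab('scene','s1.png');d=grab('side');cv2.imwrite('pics/e1.png',cv2.resize(d['frame'][120:270,280:480,::-1],None,fx=3,fy=3))
```

```text
2.1583 [-0.8   0.51  1.58  0.    1.05 -2.37]
False
[ 0.45822083 -0.30722003  0.00246622] 3.5333
0.7520412635762024 21.940378077633795 [-1.0681436   1.42750579  5.37606133] 3.8583
```

View pics/e1.png

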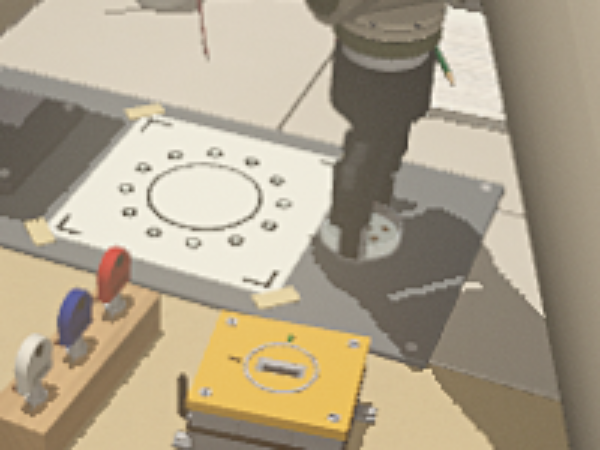

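The side view shows the fingers around the dish, which is still flat, and the ring ahead is clear. The finger gap of 0.75 fits a 66 mm dish. Now I slide it.

Run:
```python
from h import *
env.movel([0.593,-0.3065,0.0025],velocity=0.06); s=monitor.sense(); print(s['position'],s['finger_gap'],s['clock'],s['contact_force'])
env.release()
env.movel([0.593,-0.3065,0.13],velocity=0.12); print(monitor.sense()['clock'])
d=grab('side','e2.png')
# look pose over stand: tool x = -x? camera +tool x ; keep yaw pi/2 (camera toward +y)
env.reach([0.587,-0.23,0.20],down(np.pi/2)); print(monitor.sense()['clock'],monitor.sense()['joints'].round(2))
w=grab('wrist','w2.png'); s=grab('scene','s2.png')
o=np.zeros((600,800,3),np.uint8)
o[:300,:360]=cv2.resize(d['frame'][130:230,300:420,::-1],None,fx=3,fy=3)
o[:300,380:740]=cv2.resize(s['frame'][165:265,345:465,::-1],None,fx=3,fy=3)
o[310:600,:464]=cv2.resize(w['frame'][:,:,::-1],(464,290)); cv2.imwrite('pics/c2.png',o)
```

```text
[ 0.59305825 -0.30656214  0.00259689] 0.7489264639357396 6.3583 [-1.80141252 -0.0860566   4.52363903]
7.9167
9.4417 [-0.56  0.57  1.19 -0.    1.38 -0.56]
```

View pics/c2.png

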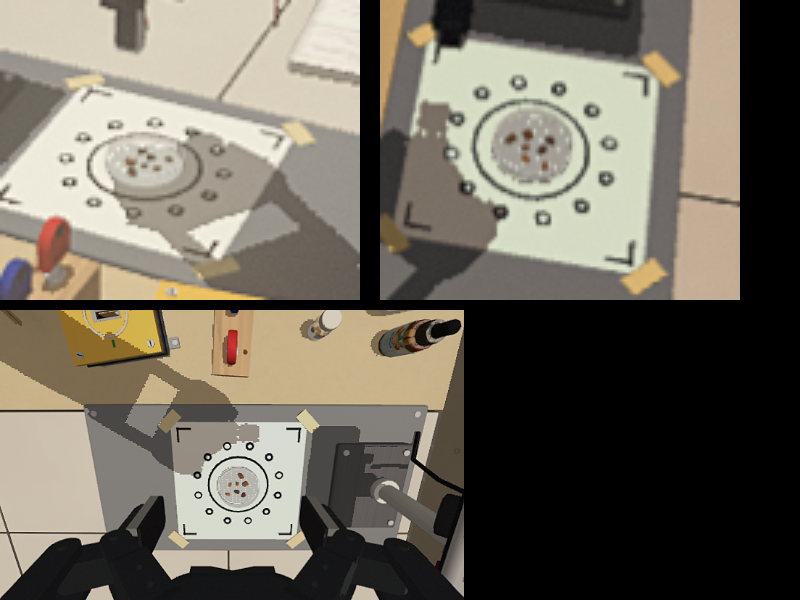

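The dish is well inside the ring in both views: side (145,165) against ring (146,166), scene (531,147) against ring (531,150). Now a close look at the stand and the switch.

Run:
```python
from h import *
env.reach([0.52,-0.15,0.19],down(np.pi/2)); print(monitor.sense()['clock'])
w=grab('wrist','w3.png'); np.save('w3.npy',w,allow_pickle=True)
cv2.imwrite('pics/w3c.png',cv2.resize(w['frame'][0:300,120:520,::-1],None,fx=2,fy=2,interpolation=cv2.INTER_CUBIC))
```

```text
10.0417
```

View pics/w3c.png

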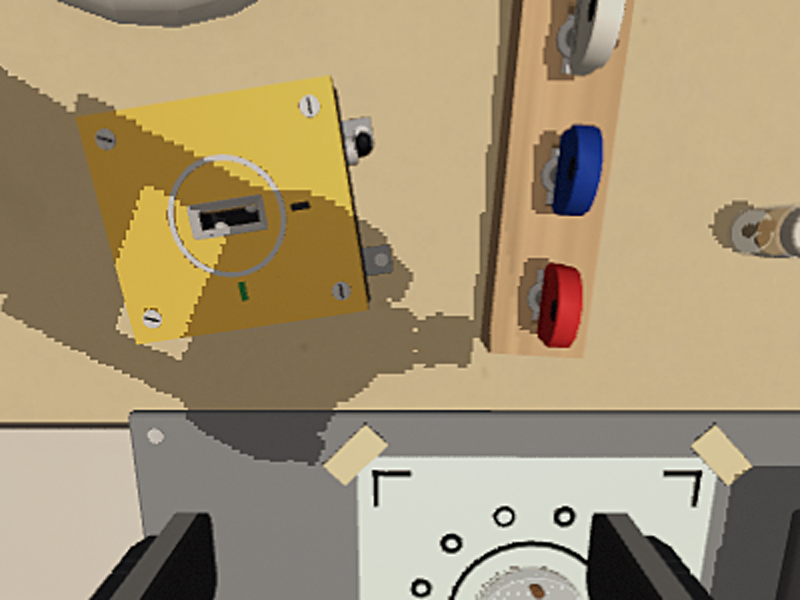

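The wrist crop (half scale, offset 120) shows the yellow top's corners at (78,116), (331,76), (369,308) and (137,344), and the slot centred near (228,217). The red head is at (560,306), blue at (575,170), and the stand's top edges run (490,350)-(521,0) and (581,357)-(635,0).

Run:
```python
from h import *
w=np.load('w3.npy',allow_pickle=True).item()
P=lambda x,y,z:onz(w,120+x/2,y/2,z)[:2]
c=[P(*q,.056) for q in [(78,116),(331,76),(369,308),(137,344)]]; print('corners',np.round(c,4),'mean',np.mean(c,0).round(4))
e=lambda a,b:np.arctan2(*(b-a)[::-1])
print('yaws',e(c[0],c[1]),e(c[3],c[2]),e(c[2],c[1])-np.pi/2,e(c[3],c[0])-np.pi/2)
s=[P(*q,.056) for q in [(188,207),(265,194),(268,228),(192,240)]]; print('slot',np.mean(s,0),e(s[0],s[1]),e(s[3],s[2]))
print('ring',P(227.5,215,.056))
for n,box in (('red',(360,110,430,190)),('blue',(360,50,430,115))):
    m=mask(w,n,box); v,u=np.nonzero(m); r=cv2.minAreaRect(np.c_[u,v].astype(np.float32)); print(n,u.min(),u.max(),v.min(),v.max(),cen(m),onz(w,*cen(m),.066)[:2],onz(w,*cen(m),.07)[:2],r)
l=[P(490,350,.034),P(521,0,.034)]; r=[P(581,357,.034),P(635,0,.034)]
print('stand',l,r,e(*l)-np.pi/2,e(*r)-np.pi/2)
```

```text
corners [[ 0.3899 -0.0393]
 [ 0.4921 -0.0249]
 [ 0.5059 -0.1165]
 [ 0.4029 -0.1325]] mean [ 0.4477 -0.0783]
yaws 0.1401854855081859 0.15388053811041089 0.14965910130329418 0.13762883788858327
slot [ 0.44745262 -0.07857573] 0.15710286489721983 0.14948740903193608
ring [ 0.44725659 -0.07761798]
red 391 410 132 173 (np.float64(402.75745526838966), np.float64(152.90457256461232)) [ 0.58891056 -0.11401055] [ 0.58786999 -0.11343902] ((401.03021240234375, 152.69081115722656), (18.162673950195312, 41.318058013916016), 3.094058036804199)
blue 396 420 63 107 (np.float64(408.67285382830624), np.float64(84.90487238979118)) [ 0.58956547 -0.06023366] [ 0.58851509 -0.06046797] ((409.0262451171875, 84.80349731445312), (21.54268455505371, 45.06782531738281), 7.594643592834473)
stand [array([ 0.5626034 , -0.13979777]), array([0.56939861, 0.00787647])] [array([ 0.60656073, -0.14317326]), array([0.61665173, 0.00807704])] -0.04598238638717578 -0.06661853667214124
```

Keyway at (0.447,-0.0785), yaw 0.148. Red key at (0.587,-0.1135), row direction 1.515 rad. Now I grasp it and lift.

Run:
```python
from h import *
g=down(1.515); x,y=.587,-.1135
env.reach([x,y,.13],g)
print(env.movel([x,y,.049],velocity=.08,guard=10)); s=monitor.sense(); print(s['position'],s['clock'])
env.close_gripper(60); s=monitor.sense(); print(s['finger_gap'],s['gripper_force'],s['contact_force'],s['clock'])
print(env.movel([x,y,.14],velocity=.08,guard=25)); s=monitor.sense(); print(s['position'],s['finger_gap'],s['gripper_force'],s['clock'])
k=np.array([.447,-.0785]); 
env.reach([*k,.125],down(.148+np.pi)); s=monitor.sense(); print(s['position'],s['joints'].round(2),s['contact_force'],s['clock'])
a,b,c=grab('scene','s4.png'),grab('side','e4.png'),grab('wrist','w4.png')
o=np.zeros((600,800,3),np.uint8)
o[:300,:400]=cv2.resize(a['frame'][170:270,240:373,::-1],(400,300),interpolation=2)
o[:300,400:]=cv2.resize(b['frame'][160:280,290:450,::-1],(400,300),interpolation=2)
o[300:,:480]=cv2.resize(c['frame'][:,:,::-1],(480,300)); cv2.imwrite('pics/c4.png',o)
```

```text
False
[ 0.58729896 -0.11360382  0.04955357] 11.7333
0.11321408458621918 58.699899315834045 [-0.12648778  0.81520139  1.41536698] 12.4083
False
[ 0.58675685 -0.11341771  0.13939719] 0.11134187562502809 58.63932430744171 13.7
[ 0.44719936 -0.07857831  0.12500499] [-0.43  0.28  1.85  0.    1.02 -2.15] [-0.34871749 -0.36334729 -0.60642026] 15.3
```

View pics/c4.png

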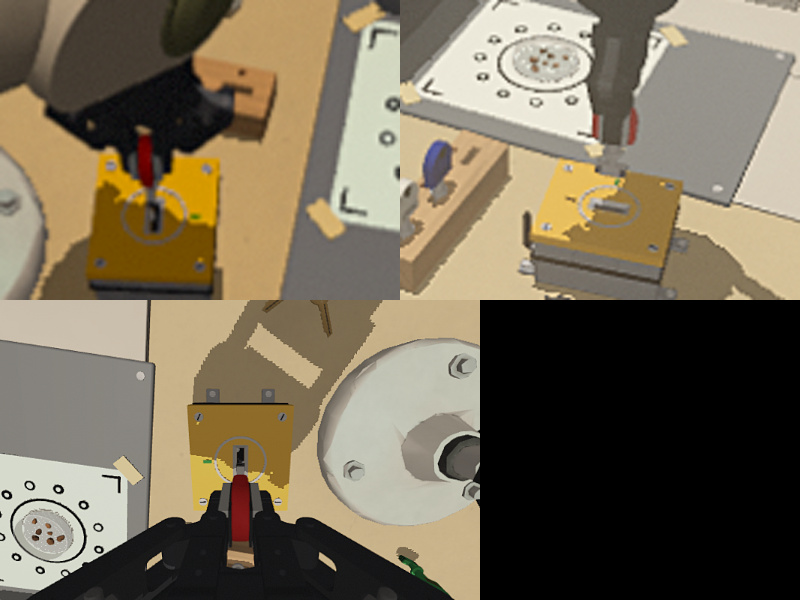

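Key is held upright. The side view shows red on both sides of the finger (crop x 592–637), so I can measure the key's offset along the slot from that.

Run:
```python
from h import *
b=grab('side'); s=monitor.sense(); p=s['position']
hsv=cv2.cvtColor(b['frame'],cv2.COLOR_RGB2HSV); H,S,V=[hsv[:,:,i].astype(int) for i in range(3)]
m=((H<8)|(H>172))&(S>110)&(V>50); m[:195]=0; m[:,:355]=0; m[225:]=0; m[:,395:]=0
t=np.array([np.cos(.148),np.sin(.148),0]); n=np.array([-t[1],t[0],0])
v,u=np.nonzero(m); print(u.min(),u.max(),v.min(),v.max(),len(u))
Q=[]
for uu,vv in zip(u,v):
    c,r=ray(b,uu,vv); a=n@(p-c)/(n@r); X=c+a*r; Q.append([t@(X-p),X[2]])
Q=np.array(Q)
for z in np.arange(.12,.165,.004):
    k=abs(Q[:,1]-z)<.002
    if k.any(): print(round(z,3),Q[k,0].min().round(4),Q[k,0].max().round(4),k.sum())
```

```text
367 384 204 217 49
0.124 -0.0145 0.0161 7
0.128 -0.0143 0.0164 7
0.132 -0.0142 0.0166 7
0.136 -0.0138 0.0169 7
0.14 -0.0135 0.017 6
0.144 -0.0152 0.0171 7
0.148 -0.0148 -0.011 5
0.152 -0.0126 -0.0106 3
```

Run:
```python
from h import *
t=np.array([np.cos(.148),np.sin(.148)]); k=np.array([.447,-.0785])-.0015*t
env.movel([*k,.10],velocity=.08,frame=down(.148+np.pi))
print(env.movel([*k,.0815],velocity=.02,guard=8)); s=monitor.sense(); print(s['position'],s['contact_force'],s['ft_torque'],s['clock'])
```

```text
False
[ 0.4455685  -0.07872668  0.08158457] [-0.24567795  0.1313179  -0.12339456] [ 0.03585762 -0.00897945 -0.0500478 ] 17.0417
```

The bit is 11 mm into the slot with no side load. Next I push it home in small steps, wiggling against the sticky pins.

Run:
```python
from h import *
k=monitor.sense()['position'][:2]; Y=.148+np.pi; k=np.array([.4455,-.0787])
z=.0815; sgn=1
for i in range(24):
    s=monitor.sense(); fz=s['contact_force'][2]; lead=s['position'][2]-z
    print(i,s['position'].round(4),s['contact_force'].round(1),round(s['clock'],2))
    if s['position'][2]<.0722 and fz>12: break
    if fz<45 and z>.0685: z-=.001
    env.movel([*k,z],velocity=.02,frame=down(Y+sgn*.05)); sgn=-sgn
env.movel([*k,z],velocity=.02,frame=down(Y)); s=monitor.sense(); print(s['position'],s['contact_force'],s['gripper_force'],s['clock'])
```

```text
0 [ 0.4456 -0.0787  0.0816] [-0.2  0.1 -0.1] 17.04
1 [ 0.4455 -0.0787  0.0806] [-0.6  0.1 -0.5] 17.29
2 [ 0.4455 -0.0787  0.0796] [-0.6 -0.1  0. ] 17.54
3 [ 0.446  -0.0789  0.0792] [ 0.1 -0.   5. ] 17.79
4 [ 0.4459 -0.0788  0.078 ] [0.7 1.3 5.2] 18.04
5 [ 0.4458 -0.0789  0.077 ] [0.2 0.3 5.7] 18.29
6 [ 0.4455 -0.0787  0.0754] [ 1.3  0.3 -1.3] 18.54
7 [ 0.4454 -0.0787  0.0743] [ 0.4 -1.3 -2.3] 18.79
8 [ 0.4453 -0.0786  0.0734] [-0.4 -0.4 -0.3] 19.04
9 [ 0.4454 -0.0787  0.0724] [-0.2 -0.6 -1.8] 19.29
10 [ 0.4454 -0.0786  0.0715] [-0.5  0.3 -0.7] 19.54
11 [ 0.4457 -0.0788  0.071 ] [-1.7  0.4  4.9] 19.79
12 [ 0.4463 -0.0789  0.0709] [-1.9  1.4 14.8] 20.04
[ 0.44636684 -0.07890635  0.07085999] [-3.13252225  1.78961829 14.25157391] 61.13559091248135 20.2917
```

It is home: the descent stopped at z=0.0709 (0.071 predicted) while pressing 14 N. Now the clockwise turn about the key's axis.

Run:
```python
from h import *
Y=.148+np.pi; k=np.array([.4455,-.0787]); off=.0012
t=lambda a:np.array([np.cos(a),np.sin(a)]); K=k+off*t(.148); z=.0695
for th in [*np.arange(.15,1.51,.15),1.56]:
    env.movel([*(K-off*t(.148-th)),z],velocity=.02,frame=down(Y-th)); s=monitor.sense()
    x=R.from_quat(s['ee_rot']).as_matrix()[:2,0]
    print(round(th,2),round(Y-np.arctan2(x[1],x[0])%(2*np.pi),3),s['position'].round(4),s['contact_force'].round(1),s['ft_torque'].round(3),round(s['clock'],2))
env.hold(.5); s=monitor.sense(); print(s['gripper_force'],s['finger_gap'],s['contact_force'],s['ft_torque'],s['qvel'].round(4),s['clock'])
a,b,c=grab('scene','s5.png'),grab('side','e5.png'),grab('wrist','w5.png')
o=np.zeros((600,800,3),np.uint8)
o[:300,:400]=cv2.resize(a['frame'][170:270,240:373,::-1],(400,300),interpolation=2)
o[:300,400:]=cv2.resize(b['frame'][160:280,290:450,::-1],(400,300),interpolation=2)
o[300:,:480]=cv2.resize(c['frame'][:,:,::-1],(480,300)); cv2.imwrite('pics/c5.png',o)
```

```text
0.15 0.149 [ 0.4465 -0.0786  0.0709] [-1.1  1.7 14.1] [ 0.505  0.117 -0.086] 20.59
0.3 0.299 [ 0.4465 -0.0785  0.0709] [-1.1  2.  13.4] [0.44  0.114 0.045] 20.89
0.45 0.449 [ 0.4466 -0.0784  0.0709] [-1.1  2.3 14.5] [0.405 0.121 0.048] 21.19
0.6 0.599 [ 0.4466 -0.0782  0.0709] [-1.3  0.9 13.7] [0.382 0.152 0.049] 21.49
0.75 0.749 [ 0.4467 -0.0781  0.0709] [ 0.   1.1 12.8] [0.332 0.237 0.075] 21.79
0.9 0.899 [ 0.4468 -0.078   0.0709] [-1.4  0.8 13.5] [0.255 0.258 0.063] 22.09
1.05 1.048 [ 0.4469 -0.0779  0.0709] [-0.8  1.6 14.6] [0.188 0.279 0.072] 22.39
1.2 1.198 [ 0.447  -0.0778  0.0709] [-1.7  1.7 14.4] [0.117 0.292 0.059] 22.69
1.35 1.348 [ 0.4471 -0.0777  0.0709] [-2.2  0.7 13.6] [0.103 0.38  0.115] 22.99
1.5 1.498 [ 0.4473 -0.0777  0.0708] [-3.1 -0.3 13.3] [0.104 0.432 0.078] 23.29
1.56 1.558 [ 0.4473 -0.0777  0.0709] [-1.6  0.2 14.5] [0.097 0.414 0.16 ] 23.54
61.11482466221787 0.10957444089680242 [-2.41154447  1.40430224 14.03087845] [0.08415668 0.40420382 0.12115667] [-0.0003 -0.0001 -0.0005  0.0012 -0.0004 -0.0014] 24.0417
```

View pics/c5.png

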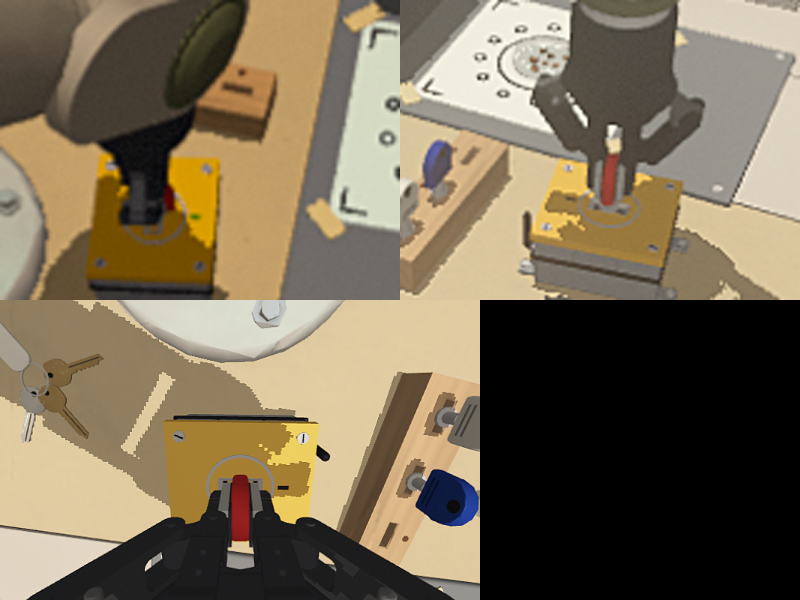

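The key is home with its head turned square to the slot and still gripped at 61 N. The spring torque is about 0.12 N m, the other two keys are in the stand, and the dish is in the ring.

```bash
python3 -c "
from h import *
print(job.hand_in())"
```

```text
the job is handed in; nothing more can be done
None
```

I handed the job in at about 24 s: the dish stands inside the ring, and the red key is fully home, turned about 1.5 rad clockwise and still gripped at 61 N; no verdict came back.

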